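Hang the desiccant cartridge in the dry cabinet

TASK

Pick up the white desiccant cartridge, lower it through the narrow hatch in the roof of the dry cabinet and, feeling gently for the stud inside, hang it by the keyhole in its back so that the narrow end of the keyhole rests on the stud. The cartridge must not touch the hatch's rubber rim or the cabinet, the gripper must touch neither rim nor stud, and the stud must not be strained. Then slide the shutter fully shut by its knob, and leave the other things on the bench where they are.

Things in the scene. Friction and masses are not known exactly. Their poses are not given: they have to be found in the camera images.
- cartridge_center (a point): Middle of the loose white desiccant cartridge, half-way up its 113 mm, upright on the bench, 0.2 to 0.38 kg. z up; its back looks along +x, its grille along -x. Body 44 (x) by 90 (y) by 85 mm high. On top, centred, stands the grip: a block 18 (x) by 30 (y) by 28 mm high, from 28.5 to 56.5 mm above this point; pinch it across y.
- keyhole (a point): Middle of the wide hole of the keyhole, on the back face of the cartridge (22 mm along +x from its middle). Same axes. The hole is 18 mm wide and 22 mm high; above it a 6 mm high funnel narrows to an upright slot 10 mm wide that ends 27 mm above this point. The back wall is 4 mm thick there; behind it is a hollow 18 mm deep and 28 mm wide.
- hang_plate: Fixed upright steel plate inside the cabinet. Origin on its front face, in the middle of a horizontal slot; the face looks along -x, y runs along the slot, z up. With the stud's head in the keyhole's wide hole, the cartridge can go on along +x until its back meets the plate, then down 23 mm. Hung, its middle is 6 mm below this origin, 20 mm clear of the floor, leaning up to 3 degrees.
- slot_middle (a point): Same point as the plate's origin. A headed stud stands out of the slot along -x at this height: neck 7 mm thick and 7 mm long, then a flat head 14 mm across and 4 mm thick (11 mm out in all). It is clamped tight anywhere from 18 mm to one side (y) of this point to 18 mm to the other. Its place is not measured: feel for it, or look through the hatch. It may be loaded with 20 N at most.
- hatch_rim: Fixed rubber rim round the hatch in the cabinet's roof. Clear opening 100 mm (x) by 176 mm (y), rim walls 6 mm thick. Origin at the middle of the opening, 10 mm below the rim's upper edge, which is 154 mm above the bench. The hanger plate's face lies below the hatch, 36 mm along +x from the middle.
- cabinet: Small grey sheet-steel dry cabinet fixed on the bench, 225 mm (x) by 220 mm (y) by 150 mm high, aluminium shutter guides up to 163 mm; a window and a round hygrometer in its front, which looks along -x. Origin under its middle on the bench; z up. The hatch's middle lies 42 mm along -x from there. Inner floor 12 mm above the bench.
- shutter (a joint): Travel of the aluminium sliding shutter on the cabinet roof: 0 m = shut over the hatch (end stop), 0.1 m = fully open, pushed back along the cabinet's +x. It slides with about 2 N of friction and stays where it is left. It starts open.
- shutter_knob (a point): Middle of the black round knob on the shutter, 23 mm in diameter and 27 mm high (this point is 15 mm above the shutter sheet, 12 mm below the knob's top). It moves with the shutter; shut, it stands over the middle of the hatch.
- glue_bottle: Bystander: cream glue bottle with a red cap, 36 mm in diameter, 118 mm high; origin under its middle.
- cup_of_screws: Bystander: squat white tub with an orange lid, 61 mm in diameter, 42 mm high; origin under its middle.
- battery_holder: Bystander: flat battery holder with green cells, 118 by 32 by 18 mm; origin under its middle.
Things that resemble listed ones, but are neither listed nor needed, are in the scene too. What is shaped like the part that bears cartridge_center but blue or red is not meant.

How it is judged:
On the way, in this order (a step that is already met when the one before it is completed fails the run):
1. the cartridge hangs seated on the stud, let go by the gripper (x of cartridge_center in the frame of hang_plate between -0.036 and -0.018 m and y of cartridge_center in the frame of hang_plate between -0.024 and 0.024 m and z of cartridge_center in the frame of hang_plate between -0.01 and -0.003 m and angle between cartridge_center's own z axis and vertical below 0.14 rad and angle between the x axis of cartridge_center and the x axis of hang_plate, either way round below 0.2 rad and contact force between cartridge and hang_plate above 0.8 N and contact force between cartridge and cabinet below 0.3 N and contact force between the fingers and cartridge below 0.1 N), for 0.2 s.
2. the shutter is slid shut (value of joint shutter below 0.004 m), for 0.2 s.
At the end, for the whole second after the job is handed in: The cartridge hangs at rest and free on the stud, seated: its middle point 3 to 10 mm below the plate's origin, 18 to 36 mm in front of it, within 24 mm of the slot's middle, upright within 8 degrees, squared to the plate within 11 degrees; the shutter is shut to within 4 mm (all of step 1 and value of joint shutter below 0.004 m and linear speed of cartridge below 0.02 m/s); the robot touches nothing.
It fails at once if the cartridge touches the hatch rim or the cabinet (over 0.5 N) (contact force between cartridge and hatch_rim above 0.5 N or contact force between cartridge and cabinet above 0.5 N).
It fails at once if the gripper or arm touches the hatch rim or the hanger plate and stud (over 0.5 N) (contact force between any of the fingers, the arm and hatch_rim above 0.5 N or contact force between any of the fingers, the arm and hang_plate above 0.5 N).
It fails at once if the stud or its plate is strained by the cartridge with more than 20 N (contact force between cartridge and hang_plate above 20 N).
It fails at once if a bystander is moved by more than 20 mm (distance of any of glue_bottle, cup_of_screws, battery_holder from where it was at the start of the episode above 0.02 m).
It also fails if it takes over 64 s, if anything falls off the work surface, if the arm or the gripper's body presses on something with over 40 N, if the wrist force passes 120 N, or if a joint passes its speed limit or range.

ROBOT

A 7-joint arm with a two-finger parallel gripper is mounted at the origin on a cart in front of the work surface, level with it; the furniture and walls round the work are solid. World frame = base frame: x ahead of the robot, y to its left, z up, the work surface at z = 0. Lengths are in m, angles in rad, forces in N, time in s.
With the tool pointing down it reaches from about 0.4 to 0.85 m from the base axis. Payload 10.4 kg.
Tool frame: the origin (TCP) lies at the very end of the fingers, on their centre line; the grasp point (between the pads) lies 19 mm behind it; z points along the fingers, y is the line along which they close (so a half turn about z gives the same grasp; the last joint's range is limited). The gripper opens to 87 mm and grips with 3 to 60 N. Pads are 19 mm wide; open, the fingers measure 117 mm over their backs; the gripper's body (75 mm by 190 mm) begins 51 mm behind the grasp point.
Start: joints at [1.199, 0.332, -0.065, 1.46, 0.022, 1.35, -0.088], TCP at [0.214, -0.587, 0.223] pointing down, gripper open.
Joint ranges: [-2.6, 2.6], [-0.5, 2.12], [-1.47, 1.34], [0.16, 2.42], [-1.27, 4.41], [0.06, 2.06], [-2.6, 2.6]. Speed limits (rad/s): [2.22, 2.22, 2.79, 2.79, 3.14, 3.14, 3.14].

INTERFACE

Orientations are given as a unit quaternion [x, y, z, w].
In Python, from bench import * gives the robot as it stands.
- The arm moves only by the tool step_arm, never from a script. Its arguments are lists of equal length, an entry for each row: "delta_pos": the shift along the world's x, y, z in units of 25 mm (1.0 is 25 mm), a list of three; "turn": the turn about the world's z in units of 0.12 rad (1.0 is 0.12 rad). In form: {"delta_pos": [[tx, ty, tz], ...], "turn": [turn, ...]}. A call has 1 to 12 rows; each row shifts and turns the commanded pose from where the row before left it; what a row does not reach is not made up. A row lasts 1/10 s, in which the tool goes at most 50 mm and 8.59 degrees, less where a joint would pass 70% of its speed; a pose out of reach is approached as far as the arm can. A call with a number of a shift or a turn outside -1 to 1 is refused whole. A call with a gripper value outside its range is refused whole. "grip" is the closure, from 0 (fully open) to 1 (shut), set as the call begins (left out, the last holds). The fingers move at their own pace and stop on an object; "newtons" is the grip in N (left out, the last holds). Time passes only in rows, so rows that do not move let the fingers close. It gives the time, the measured TCP pose, the force, the opening and the grip force at its end, in the units of the state.
- read_state(): the state, without advancing time (a new reading comes with each control period).
- camera(name): name is "scene" or "side" or "wrist"; returns a dict with "image" (384x512x3 uint8, red, green, blue), "z_map" (384x512 float32, m along the optical axis (not along the pixel's ray), 0 where there is no reading), "mtx" (3x3 intrinsics, pixels), "view" (4x4, takes a point from world to camera coordinates). Camera axes: x right, y up, looking along -z (the intrinsics and any distortion apply to the point x, -y, -z); pixel columns grow to the right and rows downward; lengths in m; the calibration is good to about 2 mm. A picture is of the moment at which its call begins.
- close_job(): hands the job in; it is judged then, once.
The state is a dict: "time": time; "joint_positions": joint angles; "joint_vel": joint speeds; "joint_torque": joint torques, N m; "ee_pos": TCP position; "eef_rot": TCP orientation; "ft_force": force on the tool from outside, world axes, zero at the start; "torque": the same for the moment, N m; "width": finger opening in m; "grip_force": force on a finger pad.
Only numpy, scipy, OpenCV 4.12 (cv2) and the standard library are available. Lean on these libraries where they do the work, as an engineer would, in place of code of your own. Each camera call takes 0.05 s, during which the arm holds its last target. There are 200 camera calls.

## Working session

There is one attempt and no reset: what is moved stays moved. The work goes in short steps, Python scripts to look and compute and a tool call to move; the robot and the scene stay as the last step left them, time stands still between calls to the robot, and variables do not carry over. Pictures are saved under pics/ and viewed, at most 10 in all, crops included, and the job is handed in when it is done.

Besides the shell and the picture viewer there is one more tool, called after "Call:" as name(argument=value, ...) on one line, values as JSON. step_arm: Moves the arm, as the interface text tells. Shifts and turns lie within -1 to 1; 1 stands for 25 mm of shift or 0.12 rad of turn. Its arguments: {"type":"object","properties":{"delta_pos":{"type":"array"},"turn":{"type":"array"},"grip":{"type":"number"},"newtons":{"type":"number"}},"required":["delta_pos","turn"]}

```bash
mkdir -p pics; cat > h.py <<'E'
from bench import *
import numpy as np, cv2
def cloud(c):
    z=c["z_map"].astype(float); K=c["mtx"]; v,u=np.mgrid[:z.shape[0],:z.shape[1]]
    p=np.stack([(u-K[0,2])/K[0,0]*z,-(v-K[1,2])/K[1,1]*z,-z,np.ones_like(z)],-1)
    w=p@np.linalg.inv(c["view"]).T
    w=w[...,:3]; w[z==0]=np.nan; return w
def save(c,n): cv2.imwrite("pics/"+n+".png",c["image"][...,::-1])
E
python3 - <<'E'
from h import *
a=camera("scene");b=camera("side")
cv2.imwrite("pics/a.png",np.vstack([a["image"],b["image"]])[::1,:,::-1][:, :])
im=np.hstack([a["image"],b["image"]])[...,::-1]
cv2.imwrite("pics/ab.png",cv2.resize(im,(800,300)))
save(a,"scene");save(b,"side")
np.savez("ab.npz",a=cloud(a),b=cloud(b),ai=a["image"],bi=b["image"])
for c in(a,b): print(np.linalg.inv(c["view"])[:3].round(3).tolist(),c["mtx"].tolist())
s=read_state();print(s)
E
```

```text
[[-0.696, 0.561, -0.449, 0.084], [-0.718, -0.532, 0.448, 0.633], [0.012, 0.634, 0.773, 1.049]] [[446.7761029533384, 0.0, 259.0226234333884], [0.0, 446.7761029533384, 191.93063826538443], [0.0, 0.0, 1.0]]
[[-0.931, 0.185, -0.313, 0.213], [-0.363, -0.438, 0.822, 1.117], [0.015, 0.88, 0.475, 0.719]] [[493.8763759764949, 0.0, 257.96140705587214], [0.0, 493.8763759764949, 185.65568096961346], [0.0, 0.0, 1.0]]
{'time': 0.1, 'joint_positions': array([ 1.19938509,  0.33279204, -0.06469947,  1.46083233,  0.02157432,
        1.34989174, -0.08850997]), 'joint_vel': array([ 7.99577508e-04, -1.15866392e-03, -8.02820334e-05, -3.14762173e-03,
        7.59717274e-04, -1.27362183e-03,  4.78847695e-04]), 'joint_torque': array([ 6.68505018e-04, -6.24548864e+01,  2.42717931e-02, -3.90716708e+01,
       -6.14957185e-02,  3.66100855e-02,  5.67159213e-05]), 'ee_pos': array([ 0.21350455, -0.58704699,  0.22185581]), 'eef_rot': array([ 9.84829442e-01,  1.73524039e-01, -1.21345242e-04, -6.02627718e-04]), 'ft_force': array([-0.76497912,  0.07138812,  0.51244331]), 'torque': array([ 0.02645922, -0.02509333,  0.02233695]), 'grip_force': 0.0, 'width': 0.0867245080590258}
```

View pics/scene.png

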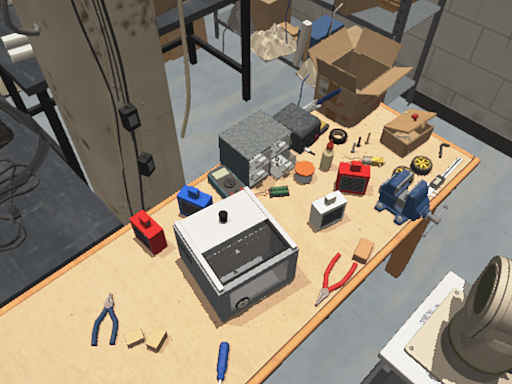

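View pics/side.png

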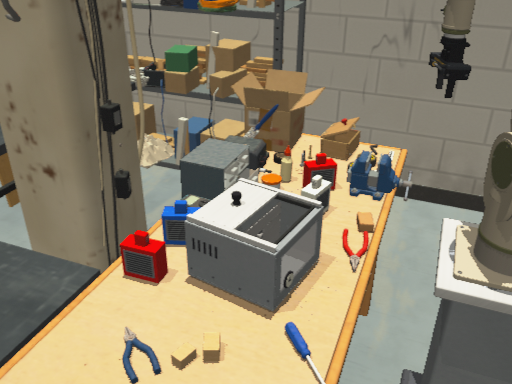

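The scene view shows the white cartridge at about (328,210), the cabinet around (238,255) and the knob at (223,217). The hatch is open at (250,255), with red and blue lookalikes nearby. Next I'll measure from the depth clouds.

```bash
cat > m.py <<'E'
from h import *
d=np.load("ab.npz")
for n,(box,cb,kb) in {"a":((300,185,355,235),(165,180,305,330),(214,208,232,228)),"b":((298,172,334,215),(180,175,330,310),(228,188,246,208))}.items():
    w=d[n];im=d[n+"i"];hsv=cv2.cvtColor(im,cv2.COLOR_RGB2HSV)
    x0,y0,x1,y1=box
    p=w[y0:y1,x0:x1].reshape(-1,3);q=hsv[y0:y1,x0:x1].reshape(-1,3)
    m=(p[:,2]>0.02)&(p[:,2]<.13)&(q[:,1]<60)
    p=p[m]
    for lo,hi in((.078,.092),(.107,.12)):
        t=p[(p[:,2]>lo)&(p[:,2]<hi)&(q[m][:,2]>120)]
        if len(t)>4:
            r=cv2.minAreaRect((t[:,:2]*1000).astype(np.float32));print(n,"cart",lo,len(t),t.mean(0).round(4),r)
    x0,y0,x1,y1=cb
    p=w[y0:y1,x0:x1].reshape(-1,3)
    for lo,hi in((.145,.153),(.153,.158),(.158,.168)):
        t=p[(p[:,2]>lo)&(p[:,2]<hi)]
        if len(t)>4:
            r=cv2.minAreaRect((t[:,:2]*1000).astype(np.float32));print(n,"cab",lo,len(t),np.median(t,0).round(4),r,cv2.boxPoints(r).round(0).tolist())
    x0,y0,x1,y1=kb
    p=w[y0:y1,x0:x1].reshape(-1,3);t=p[p[:,2]>.172]
    print(n,"knob",len(t),t.min(0).round(4),t.max(0).round(4),t[t[:,2]>t[:,2].max()-.006].mean(0).round(4))
E
python3 m.py
```

```text
a cart 0.078 335 [ 0.4843 -0.0376  0.085 ] ((487.09393310546875, -42.35213851928711), (91.52255249023438, 47.04918670654297), 75.8991470336914)
a cart 0.107 61 [ 0.486  -0.0413  0.1124] ((486.78668212890625, -42.711700439453125), (28.3012752532959, 18.901470184326172), 76.41221618652344)
a cab 0.145 987 [0.4539 0.2926 0.1501] ((547.8478393554688, 251.4123077392578), (219.36749267578125, 226.99954223632812), 79.54505920410156) [[416.0, 164.0], [640.0, 123.0], [679.0, 339.0], [456.0, 380.0]]
a cab 0.153 895 [0.5782 0.2521 0.1566] ((549.2053833007812, 257.1967468261719), (211.57980346679688, 223.63543701171875), 81.90987396240234) [[424.0, 168.0], [645.0, 137.0], [675.0, 346.0], [453.0, 378.0]]
a cab 0.158 2997 [0.5854 0.2516 0.1603] ((547.9168090820312, 250.21383666992188), (212.42532348632812, 219.09327697753906), 79.34539794921875) [[421.0, 166.0], [636.0, 126.0], [675.0, 334.0], [460.0, 375.0]]
a knob 74 [0.5868 0.2301 0.173 ] [0.6077 0.2521 0.1911] [0.5975 0.2417 0.1868]
b cart 0.078 243 [ 0.4852 -0.028   0.0845] ((486.6408386230469, -42.2821044921875), (97.41000366210938, 45.40622
[... 171 characters left out ...]
8828)
b cab 0.145 1096 [0.4644 0.324  0.1498] ((547.630615234375, 253.3330535888672), (222.84762573242188, 225.78367614746094), 79.33665466308594) [[416.0, 165.0], [638.0, 123.0], [679.0, 342.0], [457.0, 384.0]]
b cab 0.153 823 [0.5698 0.2674 0.1568] ((547.9259643554688, 253.6275634765625), (213.4334716796875, 219.61529541015625), 79.11780548095703) [[420.0, 170.0], [636.0, 128.0], [676.0, 338.0], [460.0, 379.0]]
b cab 0.158 2396 [0.584  0.2629 0.1598] ((548.9482421875, 251.33404541015625), (216.78802490234375, 219.45022583007812), 79.33566284179688) [[421.0, 165.0], [637.0, 125.0], [677.0, 338.0], [461.0, 378.0]]
b knob 81 [0.5875 0.2342 0.1723] [0.6092 0.2564 0.1882] [0.5983 0.2453 0.185 ]
```

```bash
python3 - <<'E'
from h import *
d=np.load("ab.npz");a=d["ai"];b=d["bi"]
r=lambda i,x,y,w,h,W,H:cv2.resize(i[y:y+h,x:x+w],(W,H),interpolation=cv2.INTER_CUBIC)
top=np.hstack([r(a,185,215,120,90,400,300),r(b,220,185,108,81,400,300)])
bot=np.hstack([r(a,300,180,60,45,400,300) if 0 else r(a,300,185,60,45,400,300),r(b,285,168,60,45,400,300)])
cv2.imwrite("pics/crop.png",np.vstack([top,bot])[...,::-1])
E
```

```text
(no output)
```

View pics/crop.png

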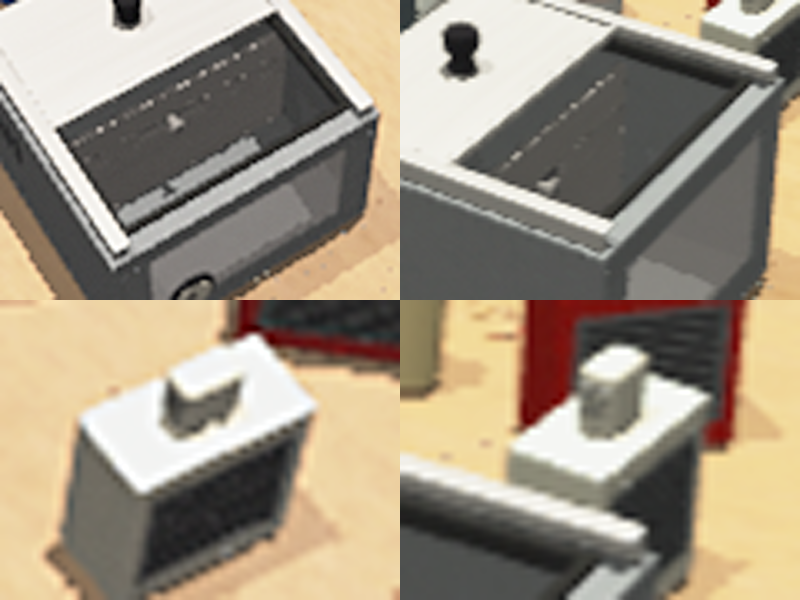

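The crops show the grille facing -x, so the back points at the cabinet's +x as needed. The stud head is visible in both views: scene about (238,252), side about (260,234).

```bash
python3 - <<'E'
from h import *
d=np.load("ab.npz")
R=[]
cs={"a":camera("scene"),"b":camera("side")}
for n,(u,v) in {"a":(237.8,251.6),"b":(260.2,234.1)}.items():
    c=cs[n];M=np.linalg.inv(c["view"]);K=c["mtx"]
    r=M[:3,:3]@np.array([(u-K[0,2])/K[0,0],-(v-K[1,2])/K[1,1],-1]);R.append((M[:3,3],r/np.linalg.norm(r)))
    g=d[n][int(v)-2:int(v)+4,int(u)-3:int(u)+4];print(n);print(g[...,:2].round(3).tolist() if 0 else g[g[...,2]>.06].round(3).tolist()[:40])
A=sum(np.eye(3)-np.outer(r,r) for o,r in R);B=sum((np.eye(3)-np.outer(r,r))@o for o,r in R)
p=np.linalg.solve(A,B);print("tri",p,[np.linalg.norm(np.cross(p-o,r)) for o,r in R])
x=np.deg2rad(-10.6);X=np.array([np.cos(x),np.sin(x)]);Y=np.array([-X[1],X[0]]);C=np.array([.548,.252]);q=p[:2]-C;print("in cab",q@X,q@Y)
E
```

```text
a
[[0.543, 0.259, 0.106], [0.545, 0.254, 0.099], [0.542, 0.253, 0.101], [0.543, 0.249, 0.096], [0.545, 0.244, 0.088], [0.544, 0.242, 0.088], [0.54, 0.242, 0.091], [0.543, 0.259, 0.102], [0.543, 0.256, 0.099], [0.542, 0.254, 0.097], [0.54, 0.252, 0.098], [0.539, 0.25, 0.096], [0.534, 0.251, 0.103], [0.542, 0.24, 0.083], [0.548, 0.255, 0.088], [0.546, 0.254, 0.088], [0.54, 0.255, 0.097], [0.533, 0.255, 0.104], [0.533, 0.252, 0.101], [0.531, 0.25, 0.101], [0.547, 0.257, 0.086], [0.542, 0.257, 0.092], [0.544, 0.252, 0.084], [0.534, 0.257, 0.102], [0.533, 0.255, 0.1], [0.532, 0.253, 0.099], [0.532, 0.249, 0.095], [0.544, 0.259, 0.087], [0.545, 0.255, 0.081], [0.535, 0.26, 0.099], [0.534, 0.258, 0.098], [0.532, 0.256, 0.098], [0.532, 0.253, 0.094], [0.531, 0.25, 0.093], [0.544, 0.259, 0.082], [0.544, 0.256, 0.079], [0.543, 0.254, 0.078], [0.533, 0.259, 0.096], [0.532, 0.256, 0.093], [0.533, 0.252, 0.088]]
b
[[0.542, 0.256, 0.105], [0.543, 0.246, 0.098], [0.544, 0.238, 0.093], [0.543, 0.233, 0.09], [0.543, 0.228, 0.087], [0.54, 0.229, 0.088], [0.538, 0.228, 0.088], [0.543, 0.254, 0.1], [0.5
[... 188 characters left out ...]
.257, 0.101], [0.534, 0.258, 0.103], [0.532, 0.258, 0.103], [0.533, 0.248, 0.096], [0.539, 0.224, 0.08], [0.541, 0.258, 0.098], [0.539, 0.258, 0.098], [0.534, 0.263, 0.103], [0.534, 0.259, 0.1], [0.533, 0.255, 0.098], [0.533, 0.248, 0.094], [0.539, 0.224, 0.077], [0.543, 0.254, 0.092], [0.538, 0.259, 0.096], [0.535, 0.26, 0.098], [0.534, 0.258, 0.097], [0.532, 0.255, 0.095], [0.532, 0.25, 0.093], [0.538, 0.227, 0.077], [0.544, 0.251, 0.087], [0.542, 0.248, 0.086], [0.535, 0.261, 0.096], [0.535, 0.255, 0.092], [0.532, 0.256, 0.094]]
tri [0.53462105 0.25435905 0.09947798] [np.float64(0.000134879973502806), np.float64(0.00013487997350262348)]
in cab -0.013584593945120278 -0.00014227959452095808
```

Call:
step_arm(delta_pos=[[0,0,0.9],[0,0.5,0.9],[0.4,1,0.9],[0.5,1,0.9],[0.5,1,0],[0.5,1,0],[0.5,1,0],[0.5,1,0],[0.5,1,0],[0.5,1,0],[0.5,1,0],[0.5,1,0]], turn=[0,0,-0.5,-0.5,-0.5,-0.5,-0.5,-0.5,-0.5,-0.5,-0.5,-0.5], grip=0)

```text
time: 1.4
ee_pos: [0.3364, -0.3237, 0.3125]
eef_rot: [0.992, -0.127, -0.0, 0.0]
ft_force: [0.7, 0.1, -0.3]
width: 0.087
grip_force: 0.0
```

Call:
step_arm(delta_pos=[[0.5,1,0],[0.5,1,0],[0.5,1,0],[0.5,1,0],[0.5,1,0],[0.5,1,0],[0.5,1,0],[0.5,1,0],[0.5,1,0],[0.5,1,0],[0.5,1,0],[0,0,0]], turn=[0,0,0,0,0,0,0,0,0,0,0,0])

```text
time: 2.6
ee_pos: [0.4745, -0.046, 0.3126]
eef_rot: [0.992, -0.122, 0.0, -0.001]
ft_force: [-0.2, -0.9, 0.1]
width: 0.0871
grip_force: 0.0
```

```bash
python3 - <<'E'
from h import *
c=camera("wrist");save(c,"w1");w=cloud(c);M=np.linalg.inv(c["view"]);print(M[:3].round(3).tolist(),c["mtx"][0].tolist())
np.savez("w1.npz",w=w,i=c["image"])
print(read_state()["ee_pos"])
for lo,hi in((.08,.09),(.109,.117)):
    m=(w[...,2]>lo)&(w[...,2]<hi)&(np.hypot(w[...,0]-.487,w[...,1]+.042)<.065)
    t=w[m];print(lo,len(t),cv2.minAreaRect((t[:,:2]*1000).astype(np.float32)), np.median(t,0))
E
```

```text
[[-0.243, 0.93, 0.276, 0.55], [-0.97, -0.233, -0.071, -0.067], [-0.001, -0.285, 0.959, 0.474]] [278.45430456265206, 0.0, 253.96812570066479]
[ 0.47391069 -0.04821212  0.31245878]
0.08 1625 ((488.3343200683594, -43.646419525146484), (90.02923583984375, 43.12223434448242), 75.97840118408203) [ 0.49074026 -0.04491671  0.0844887 ]
0.109 288 ((488.2637939453125, -43.926055908203125), (29.168914794921875, 17.269649505615234), 76.01841735839844) [ 0.48829345 -0.04379257  0.11218203]
```

View pics/w1.png

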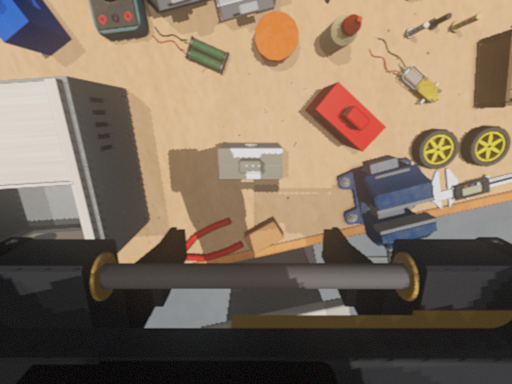

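The wrist view shows the cartridge at (250,162), measured at (0.488, -0.044) with yaw -14.0°. Before grasping I'll look into the hatch from above.

Call:
step_arm(delta_pos=[[-0.2,1,0],[-0.2,1,0],[-0.2,1,0],[-0.2,1,0],[-0.2,1,0],[-0.2,1,0],[-0.2,1,0],[-0.2,1,-0.4],[-0.2,1,-0.4],[-0.2,1,-0.4],[-0.2,1,-0.4],[-0.2,1,-0.4]], turn=[0,0,0,0,0,0,0,0,0,0,0,0.5])

```text
time: 3.85
ee_pos: [0.4138, 0.2498, 0.2622]
eef_rot: [0.995, -0.096, 0.0, 0.0]
ft_force: [-0.5, -0.9, 0.3]
width: 0.0871
grip_force: 0.0
```

Call:
step_arm(delta_pos=[[-0.2,1,0],[0,0.2,0],[0,0,0],[0,0,0]], turn=[0,0,0,0])

```text
time: 4.25
ee_pos: [0.4093, 0.2787, 0.2625]
eef_rot: [0.995, -0.096, 0.0, 0.0]
ft_force: [-0.1, -0.0, 0.3]
width: 0.0872
grip_force: 0.0
```

```bash
python3 - <<'E'
from h import *
c=camera("wrist");save(c,"w2");w=cloud(c);M=np.linalg.inv(c["view"]);print(M[:3].round(3).tolist())
np.savez("w2.npz",w=w,i=c["image"],M=M,K=c["mtx"])
s=read_state();print(s["ee_pos"],s["eef_rot"])
E
```

```text
[[-0.192, 0.941, 0.28, 0.486], [-0.981, -0.184, -0.054, 0.262], [0.001, -0.285, 0.959, 0.424]]
[0.4093396  0.27865833 0.26256309] [ 9.95329742e-01 -9.65326963e-02  1.28338844e-04  3.56204404e-04]
```

View pics/w2.png

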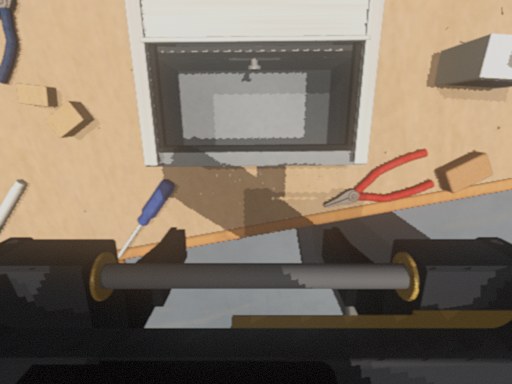

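The wrist view looks straight into the hatch. The stud is at (254,65), almost centred, with its slot line just behind it.

```bash
python3 - <<'E'
from h import *
d=np.load("w2.npz");w=d["w"];M=d["M"];K=d["K"];im=d["i"]
g=cv2.cvtColor(im,cv2.COLOR_RGB2GRAY)
print(g[56:74,242:268]); print((w[56:74,242:268,2]*1000).round(0)[::1])
# rim / guides
x=np.deg2rad(-10.6);
for lo,hi in((.1585,.17),(.151,.157)):
    m=((w[...,2]>lo)&(w[...,2]<hi)); m[:, :120]=0;m[:,390:]=0;m[175:]=0
    t=w[m];print(lo,len(t),cv2.minAreaRect((t[:,:2]*1000).astype(np.float32)))
# guide inner edge directions: left and right guides boundaries per row
pts={"L":[], "R":[]}
for v in range(50,150,4):
    z=w[v,:,2]; k=np.where((z>.158)&(z<.17))[0]; k=k[(k>125)&(k<390)]
    l=k[k<250];r=k[k>250]
    if len(l) and len(r): pts["L"].append(w[v,l.max(),:2]);pts["R"].append(w[v,r.min(),:2])
for s in pts:
    P=np.array(pts[s]); f=np.polyfit(P[:,0],P[:,1],1); print(s,np.degrees(np.arctan(f[0])),f, P.mean(0))
# plate points: z in .10-.14 between
m=(w[...,2]>.05)&(w[...,2]<.088);m[:50]=0;m[72:]=0;m[:,:165]=0;m[:,345:]=0
t=w[m];print(len(t));vx=cv2.fitLine(t[:,:2].astype(np.float32),cv2.DIST_HUBER,0,.01,.01).ravel();print("plate",vx,np.degrees(np.arctan2(vx[1],vx[0])))
E
```

```text
[[ 81  83  82  81  82  81  82  81  84  83  84  84  83  84  83  83  83  84
   83  82  83  83  83  82  81  81]
 [ 85  86  85  83  85  84  86  85  87  87  87  91  99  96  89  88  90  90
   89  89  89  90  85  87  86  84]
 [ 94  96  97  95  96  94  95  96  91  99 111 126 135 125  98  92  99  97
   99  98  96  99  99  98  96 100]
 [102 103 103 102 102 102 101  98 100 121 148 164 167 148 117 100  99 100
  100 102 100 101  98  99 101  99]
 [ 94  93  91  91  92  91  89  87  94 122 152 169 172 161 144 116  90  87
   87  88  88  86  87  86  88  89]
 [ 81  81  82  81  81  81  80  77  88 120 150 168 171 164 149 117  86  75
   78  79  79  79  79  79  77  79]
 [ 78  81  80  80  80  78  80  75  88 120 150 167 170 164 146 116  83  78
   77  77  80  79  79  78  77  78]
 [ 79  79  81  78  81  80  78  76  87 118 147 165 170 162 148 115  83  75
   78  80  79  78  79  80  78  79]
 [ 79  78  78  80  80  78  78  82  92 120 145 164 170 162 150 125  94  81
   79  78  79  77  79  79  78  79]
 [ 79  78  81  80  77  78  91 106 117 133 147 161 170 167 162 145 127 107
   91  80  77  77  78  79  77  79]
 [ 78  80 
[... 3028 characters left out ...]
.  12.  12.  14.  11.  12.  12.  12.  11.  12.  12.  12.  11.  11.
   11.  13.  11.  12.  12.  12.  11.  12.  11.  13.  12.  11.]
 [ 12.  12.  11.  10.  12.  11.  12.  12.  12.  13.  12.  10.  12.  13.
   11.  12.  12.  12.  11.  11.  11.  11.  12.  11.  12.  13.]]
0.1585 10618 ((508.27423095703125, 257.46868896484375), (211.75743103027344, 136.2795867919922), 79.25537109375)
0.151 2855 ((507.663330078125, 257.0825500488281), (192.80902099609375, 137.72335815429688), 78.94477844238281)
L -10.518340725924878 [-0.18567017  0.44707302] [0.51724629 0.35103581]
R -10.522766143958764 [-0.18575007  0.25674514] [0.48134867 0.16733459]
1133
plate [0.18280245 0.98314965 0.5465765  0.2711449 ] 79.46696
```

```bash
python3 - <<'E'
from h import *
d=np.load("w2.npz");M=d["M"];K=d["K"];w=d["w"]
x=np.deg2rad(-10.52);X=np.array([np.cos(x),np.sin(x)]);Y=np.array([-X[1],X[0]])
def ray(u,v,z):
    r=M[:3,:3]@np.array([(u-K[0,2])/K[0,0],-(v-K[1,2])/K[1,1],-1]);return M[:3,3]+r*(z-M[2,3])/r[2]
C=np.array([.548,.2520])
f=lambda p:((np.array(p[:2])-C)@X*1000,(np.array(p[:2])-C)@Y*1000)
print("head",ray(253.6,67,.1),f(ray(253.6,67,.1)));print("neck",f(ray(253.3,62,.098)))
P=w[65:69,247:260].reshape(-1,3);P=P[P[:,2]>.096];print("headcloud",P.mean(0),f(P.mean(0)))
print("plate",f([.54658,.27114]),f([.5466-.0183*1.5,.2711-.0983*1.5]))
print("guides",f([.51725,.35104]),f([.48135,.16733]))
for e in((.151,.157),):
    m=(w[...,2]>e[0])&(w[...,2]<e[1]);m[:,:140]=0;m[:,370:]=0;m[:30]=0;m[175:]=0
    t=w[m][:,:2]-C;a=t@X*1000;b=t@Y*1000;print(np.percentile(a,[1,99]),np.percentile(b,[1,99]))
# rim opening: pixels deep inside
m=(w[...,2]<.14);m[:,:140]=0;m[:,370:]=0;m[:35]=0;m[160:]=0
print("stud target world:")
E
```

```text
head [0.5339667  0.25313704 0.1       ] (np.float64(-14.005018994407731), np.float64(-1.4442522943844949))
neck (np.float64(-8.81188103700128), np.float64(-1.1726657597656232))
headcloud [0.53426555 0.25325894 0.10055158] (np.float64(-13.733450251817695), np.float64(-1.26984522953423))
plate (np.float64(-4.890688544042175), np.float64(18.559018442934274)) (np.float64(-4.931086493899863), np.float64(-131.45999157914807))
guides (np.float64(-48.31572841412782), np.float64(91.76096385616407)) (np.float64(-50.07075434328278), np.float64(-95.41567460063693))
[-102.75128013   -2.95382737] [-95.35896514  91.54613789]
stud target world:
```

Call:
step_arm(delta_pos=[[0.25,-1,0],[0.25,-1,0],[0.25,-1,0],[0.25,-1,0],[0.25,-1,0],[0.25,-1,0],[0.25,-1,0],[0.25,-1,0],[0.25,-1,0],[0.25,-1,0],[0.25,-1,0],[0.4,-1,-0.2]], turn=[0,0,0,0,0,0,0,0,0,0,0,-0.42])

```text
time: 5.5
ee_pos: [0.4877, -0.0224, 0.2583]
eef_rot: [0.992, -0.122, 0.001, 0.001]
ft_force: [0.1, 0.5, -0.3]
width: 0.0869
grip_force: 0.0
```

Call:
step_arm(delta_pos=[[0,-0.9,0],[0,0,-0.8],[0,0,-1],[0,0,-1],[0,0,-0.5],[0,0,0],[0,0,0]], turn=[0,0,0,0,0,0,0])

```text
time: 6.2
ee_pos: [0.4878, -0.0427, 0.1758]
eef_rot: [0.993, -0.121, 0.0, -0.0]
ft_force: [-0.1, -0.3, 0.4]
width: 0.0869
grip_force: 0.0
```

Call:
step_arm(delta_pos=[[0,0,-1],[0,-0.04,-1],[0,0,-0.9],[0,0,-0.6],[0,0,0],[0,0,0]], turn=[0,0,0,0,0,0])

```text
time: 6.8
ee_pos: [0.4882, -0.0434, 0.0889]
eef_rot: [0.993, -0.121, 0.001, 0.0]
ft_force: [-0.5, 0.1, 1.3]
width: 0.087
grip_force: 0.0
```

Call:
step_arm(delta_pos=[[0,0,0],[0,0,0],[0,0,0],[0,0,0],[0,0,0],[0,0,0],[0,0,0],[0,0,0]], turn=[0,0,0,0,0,0,0,0], grip=1, newtons=40)

```text
time: 7.6
ee_pos: [0.4874, -0.0434, 0.0875]
eef_rot: [0.993, -0.121, -0.0, 0.0]
ft_force: [0.8, 1.8, 0.5]
width: 0.0308
grip_force: 1.5
```

Call:
step_arm(delta_pos=[[0,0,0],[0,0,0],[0,0,0],[0,0,0.2],[0,0,0.4]], turn=[0,0,0,0,0])

```text
time: 8.1
ee_pos: [0.4867, -0.0434, 0.1024]
eef_rot: [0.993, -0.121, -0.001, 0.0]
ft_force: [-0.1, -0.2, -2.8]
width: 0.0299
grip_force: 40.0
```

Call:
step_arm(delta_pos=[[0,0,0.8],[0,0,1],[0,0,1],[0,0,1],[0,0,1],[0,0,1],[0,0,1],[0,0,1],[0,0,1],[0,0,0.4],[0,0,0],[0,0,0]], turn=[0.5,0,0,0,0,0,0,0,0,0,0,0])

```text
time: 9.3
ee_pos: [0.487, -0.0434, 0.3316]
eef_rot: [0.996, -0.091, -0.001, 0.0]
ft_force: [0.5, -0.4, -2.5]
width: 0.0298
grip_force: 40.0
```

```bash
cat > held.py <<'E'
from h import *
s=read_state();c=camera("wrist");w=cloud(c);T=s["ee_pos"];q=s["eef_rot"];yaw=2*np.arctan2(q[1],q[0])
X=np.array([np.cos(yaw),np.sin(yaw)]);Y=np.array([-X[1],X[0]])
e=w[...,:2]-T[:2];a=e@X;b=e@Y;z=w[...,2]-T[2]
print("T",T.round(4),"yaw",np.degrees(yaw).round(2),"F",s["ft_force"].round(2),s["grip_force"],s["width"])
for lo,hi in((-.012,.004),(.015,.035)):
    m=(z>lo)&(z<hi)&(abs(a)<.04)&(abs(b)<.06)
    hsv=cv2.cvtColor(c["image"],cv2.COLOR_RGB2HSV);m&=(hsv[...,2]>100)
    if m.sum()>10:
        r=cv2.minAreaRect((np.c_[a[m],b[m]]*1000).astype(np.float32));print(lo,m.sum(),r,np.percentile(a[m],[1,99])*1e3,np.percentile(b[m],[1,99])*1e3,np.median(z[m]))
save(c,"held")
E
python3 held.py
```

```text
T [ 0.487  -0.0434  0.3316] yaw -10.4 F [ 0.49 -0.37 -2.5 ] 39.970544558018446 0.029812699962013734
-0.012 4434 ((6.4186859130859375, -1.1008529663085938), (90.4138412475586, 33.10136413574219), 89.56863403320312) [-5.79615407 22.65555832] [-45.3134657   42.95252837] -0.002977194445755227
0.015 1072 ((5.17457389831543, 4.52239990234375), (40.77884292602539, 11.065412521362305), 87.39030456542969) [0.6865038  9.93652822] [-15.25736475  12.30954879] 0.02435792771609152
```

View pics/held.png

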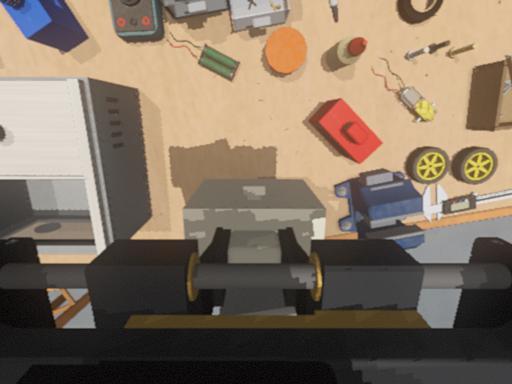

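The cartridge is held square and centred at 40 N: its back edge is at tool x +22.7 mm, and its y offset as the camera sees it is -1.2 mm. Next I'll carry it over the hatch.

Call:
step_arm(delta_pos=[[0,1,0],[0,1,0],[0,1,0],[0,1,0],[0,1,0],[0,1,0],[0.1,1,0],[0.1,1,0],[0.1,1,0],[0.1,1,0],[0,1,0],[0,0.8,0]], turn=[0,0,0,0,0,0,0,0,0,0,0,0])

```text
time: 10.55
ee_pos: [0.4967, 0.2529, 0.3311]
eef_rot: [0.996, -0.09, -0.001, 0.0]
ft_force: [0.1, -0.3, -2.7]
width: 0.0298
grip_force: 40.0
```

Call:
step_arm(delta_pos=[[0,0.4,0],[0,0,0],[0,0,0],[0,0,0]], turn=[0,0,0,0])

```text
time: 10.95
ee_pos: [0.4978, 0.2603, 0.3324]
eef_rot: [0.996, -0.092, 0.0, 0.0]
ft_force: [0.2, -0.3, -2.1]
width: 0.0295
grip_force: 40.0
```

```bash
python3 held.py; cat > pos.py <<'E'
from h import *
x=np.deg2rad(-10.52);X=np.array([np.cos(x),np.sin(x)]);Y=np.array([-X[1],X[0]])
s=read_state();q=s["eef_rot"];e=s["ee_pos"][:2]-[.548,.252];f=s["ft_force"]
print("cabframe mm",(e@X*1e3).round(2),(e@Y*1e3).round(2),"z",s["ee_pos"][2].round(4),"yaw",np.degrees(2*np.arctan2(q[1],q[0])).round(2),"Fx,y,z",(f[:2]@X).round(2),(f[:2]@Y).round(2),f[2].round(2),"t",s["time"])
E
python3 pos.py
```

```text
T [0.4978 0.2603 0.3324] yaw -10.5 F [ 0.19 -0.31 -2.06] 39.97030593920499 0.029548518573384863
-0.012 3822 ((7.020463943481445, -1.2316207885742188), (90.16215515136719, 32.11902618408203), 89.1798324584961) [-4.68298149 22.52650235] [-45.41986874  42.79525989] -0.0029631266000419987
0.015 711 ((4.870475769042969, -1.5404291152954102), (26.54241943359375, 9.409347534179688), 89.4536361694336) [0.63573205 9.10627956] [-14.66285699  11.53775312] 0.02475859472192482
cabframe mm -50.86 -0.99 z 0.3325 yaw -10.51 Fx,y,z 1.35 -0.01 -2.09 t 11.0
```

Call:
step_arm(delta_pos=[[0,0.03,-0.6],[0,0,-0.8],[0,0,-0.8],[0,0,-0.8],[0,0,-0.6],[0,0,-0.6],[0,0,-0.6],[0,0,-0.6],[0,0,-0.6],[0,0,-0.6],[0,0,-0.5],[0,0,-0.4]], turn=[0,0,0,0,0,0,0,0,0,0,0,0])

```text
time: 12.2
ee_pos: [0.4972, 0.2623, 0.1438]
eef_rot: [0.996, -0.091, -0.0, 0.0]
ft_force: [0.7, -0.0, -2.1]
width: 0.0296
grip_force: 40.0
```

Call:
step_arm(delta_pos=[[0,0,0],[0,0,0],[0,0,0],[0,0,0]], turn=[0,0,0,0])

```text
time: 12.6
ee_pos: [0.4977, 0.2626, 0.1457]
eef_rot: [0.996, -0.091, 0.001, -0.0]
ft_force: [0.2, -0.2, -1.7]
width: 0.0297
grip_force: 40.0
```

```bash
for i in 1 2; do python3 pos.py;done; python3 held.py; python3 pos.py; python3 - <<'E'
from h import *
c=camera("wrist");w=cloud(c);np.savez("w4.npz",w=w,i=c["image"]);save(c,"w4")
E
```

```text
cabframe mm -51.35 1.25 z 0.1457 yaw -10.41 Fx,y,z 0.18 -0.12 -1.74 t 12.6
cabframe mm -51.35 1.25 z 0.1457 yaw -10.41 Fx,y,z 0.18 -0.12 -1.74 t 12.6
T [0.4977 0.2626 0.1457] yaw -10.41 F [ 0.16 -0.15 -1.74] 39.97034680098295 0.029672412827060693
-0.012 4351 ((6.882635116577148, -1.2860107421875), (90.1482162475586, 32.17798614501953), 89.93478393554688) [-5.46067616 22.63497961] [-45.44471822  42.73826451] -0.0030236553092221063
0.015 980 ((4.921146392822266, -1.5531139373779297), (10.026411056518555, 27.68330192565918), 0.7662192583084106) [0.464369   9.61375304] [-15.27256467  12.12372043] 0.02450126214723984
cabframe mm -51.44 1.17 z 0.1456 yaw -10.41 Fx,y,z -0.04 0.6 -2.62 t 12.65
```

View pics/w4.png

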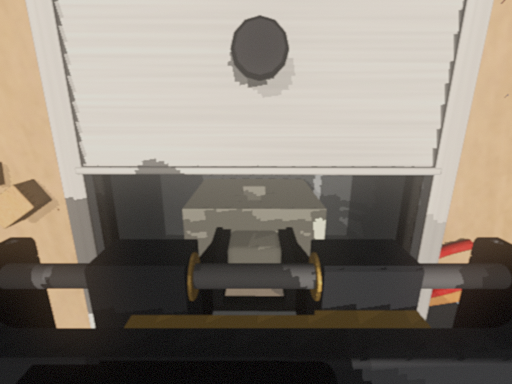

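The cartridge is inside the hatch, clear of the rim on every side. I'll trim y and z, then start the approach.

Call:
step_arm(delta_pos=[[0,-0.04,-0.08],[0.1,-0.02,0],[0.1,-0.02,0],[0.1,-0.02,0],[0.1,-0.02,0],[0,0,0],[0,0,0]], turn=[0,0,0,0,0,0,0])

```text
time: 13.4
ee_pos: [0.5073, 0.2594, 0.143]
eef_rot: [0.996, -0.091, -0.0, 0.0]
ft_force: [0.9, -0.7, -2.9]
width: 0.0296
grip_force: 40.0
```

```bash
python3 pos.py
```

```text
cabframe mm -41.34 -0.13 z 0.143 yaw -10.41 Fx,y,z 1.05 -0.48 -2.87 t 13.4
```

Call:
step_arm(delta_pos=[[0,0,0]], turn=[0])

```text
time: 13.5
ee_pos: [0.5073, 0.2595, 0.143]
eef_rot: [0.996, -0.091, -0.0, 0.0]
ft_force: [-0.5, -0.2, -2.3]
width: 0.0297
grip_force: 40.0
```

```bash
python3 pos.py
```

```text
cabframe mm -41.41 -0.1 z 0.143 yaw -10.4 Fx,y,z -0.44 -0.27 -2.28 t 13.5
```

Call:
step_arm(delta_pos=[[0,0,0]], turn=[0])

```text
time: 13.6
ee_pos: [0.5073, 0.2594, 0.1431]
eef_rot: [0.996, -0.091, 0.0, 0.0]
ft_force: [-0.3, -0.1, -1.6]
width: 0.0296
grip_force: 40.0
```

```bash
python3 pos.py
```

```text
cabframe mm -41.38 -0.13 z 0.1431 yaw -10.4 Fx,y,z -0.27 -0.12 -1.64 t 13.6
```

Call:
step_arm(delta_pos=[[0.08,-0.015,0],[0,0,0]], turn=[0,0])

```text
time: 13.8
ee_pos: [0.5097, 0.2588, 0.1431]
eef_rot: [0.996, -0.091, 0.0, 0.0]
ft_force: [0.5, 0.2, -3.5]
width: 0.0293
grip_force: 40.0
```

Call:
step_arm(delta_pos=[[0.06,-0.01,0],[0,0,0]], turn=[0,0])

```text
time: 14.0
ee_pos: [0.5111, 0.2586, 0.1431]
eef_rot: [0.996, -0.091, 0.0, 0.0]
ft_force: [0.0, 0.7, -2.7]
width: 0.0295
grip_force: 40.0
```

Call:
step_arm(delta_pos=[[0.06,-0.01,0],[0,0,0]], turn=[0,0])

```text
time: 14.2
ee_pos: [0.5126, 0.2584, 0.143]
eef_rot: [0.996, -0.091, 0.0, 0.0]
ft_force: [0.3, 0.4, -1.9]
width: 0.0295
grip_force: 40.0
```

```bash
python3 pos.py
```

```text
cabframe mm -36.01 -0.17 z 0.143 yaw -10.42 Fx,y,z 0.2 0.41 -1.91 t 14.2
```

Call:
step_arm(delta_pos=[[0.05,-0.01,0],[0,0,0]], turn=[0,0])

```text
time: 14.4
ee_pos: [0.5138, 0.2582, 0.1431]
eef_rot: [0.996, -0.091, 0.0, 0.0]
ft_force: [0.2, 0.0, -2.2]
width: 0.0298
grip_force: 40.0
```

Call:
step_arm(delta_pos=[[0.05,-0.01,0],[0,0,0]], turn=[0,0])

```text
time: 14.6
ee_pos: [0.515, 0.2579, 0.143]
eef_rot: [0.996, -0.091, 0.0, 0.0]
ft_force: [0.4, -0.6, -2.5]
width: 0.0299
grip_force: 40.0
```

Call:
step_arm(delta_pos=[[0.05,-0.01,0],[0,0,0]], turn=[0,0])

```text
time: 14.8
ee_pos: [0.5163, 0.2577, 0.1431]
eef_rot: [0.996, -0.091, 0.0, 0.0]
ft_force: [0.5, 0.8, -2.4]
width: 0.0295
grip_force: 40.0
```

```bash
python3 pos.py
```

```text
cabframe mm -32.23 -0.2 z 0.1431 yaw -10.41 Fx,y,z 0.35 0.92 -2.41 t 14.8
```

Call:
step_arm(delta_pos=[[0.05,-0.01,0],[0,0,0]], turn=[0,0])

```text
time: 15.0
ee_pos: [0.5175, 0.2574, 0.1431]
eef_rot: [0.996, -0.091, 0.0, 0.0]
ft_force: [-0.1, -1.6, -2.7]
width: 0.0299
grip_force: 40.0
```

Call:
step_arm(delta_pos=[[0.04,-0.007,0],[0,0,0]], turn=[0,0])

```text
time: 15.2
ee_pos: [0.5185, 0.2573, 0.1431]
eef_rot: [0.996, -0.091, 0.0, 0.0]
ft_force: [-0.4, -0.4, -2.7]
width: 0.0296
grip_force: 40.0
```

Call:
step_arm(delta_pos=[[0.03,-0.005,0],[0,0,0]], turn=[0,0])

```text
time: 15.4
ee_pos: [0.5192, 0.2572, 0.1431]
eef_rot: [0.996, -0.091, 0.0, 0.0]
ft_force: [0.4, 0.6, -2.3]
width: 0.0298
grip_force: 40.0
```

```bash
python3 pos.py
```

```text
cabframe mm -29.26 -0.19 z 0.1431 yaw -10.41 Fx,y,z 0.29 0.66 -2.3 t 15.4
```

Call:
step_arm(delta_pos=[[0.03,-0.005,0],[0,0,0]], turn=[0,0])

```text
time: 15.6
ee_pos: [0.52, 0.257, 0.1431]
eef_rot: [0.996, -0.091, 0.0, 0.0]
ft_force: [0.5, 0.0, -2.9]
width: 0.0298
grip_force: 40.0
```

Call:
step_arm(delta_pos=[[0.02,-0.004,0],[0,0,0]], turn=[0,0])

```text
time: 15.8
ee_pos: [0.5204, 0.257, 0.1431]
eef_rot: [0.996, -0.091, 0.0, 0.0]
ft_force: [-0.8, 0.1, -3.4]
width: 0.0296
grip_force: 40.0
```

Call:
step_arm(delta_pos=[[0.02,-0.004,0],[0,0,0]], turn=[0,0])

```text
time: 16.0
ee_pos: [0.5209, 0.2568, 0.1431]
eef_rot: [0.996, -0.091, 0.0, 0.0]
ft_force: [0.3, -0.1, -2.3]
width: 0.0295
grip_force: 40.0
```

Call:
step_arm(delta_pos=[[0.02,-0.004,0],[0,0,0]], turn=[0,0])

```text
time: 16.2
ee_pos: [0.5212, 0.2569, 0.143]
eef_rot: [0.996, -0.091, -0.0, 0.0]
ft_force: [-1.3, 0.5, -1.9]
width: 0.0299
grip_force: 40.0
```

Call:
step_arm(delta_pos=[[0.02,-0.004,0],[0,0,0]], turn=[0,0])

```text
time: 16.4
ee_pos: [0.5213, 0.2569, 0.143]
eef_rot: [0.996, -0.09, -0.001, 0.0]
ft_force: [-4.4, -0.2, -0.6]
width: 0.0297
grip_force: 40.0
```

```bash
python3 pos.py
```

```text
cabframe mm -27.18 -0.09 z 0.143 yaw -10.38 Fx,y,z -4.26 -0.99 -0.59 t 16.4
```

Contact came at -27.2 mm, against -27.5 mm predicted for the plate, so the head is through the keyhole. I'll back off slightly and lower.

Call:
step_arm(delta_pos=[[-0.05,0.009,0],[0,0,-0.1],[0,0,-0.1],[0,0,0]], turn=[0,0,0,0])

```text
time: 16.8
ee_pos: [0.5207, 0.2565, 0.1376]
eef_rot: [0.996, -0.091, -0.0, 0.0]
ft_force: [0.2, -0.4, -1.7]
width: 0.0297
grip_force: 40.0
```

Call:
step_arm(delta_pos=[[0,0,-0.1],[0,0,-0.1],[0,0,0]], turn=[0,0,0])

```text
time: 17.1
ee_pos: [0.5205, 0.2567, 0.1326]
eef_rot: [0.996, -0.091, -0.0, 0.0]
ft_force: [0.3, 0.4, -2.3]
width: 0.0295
grip_force: 40.0
```

Call:
step_arm(delta_pos=[[0,0,-0.1],[0,0,-0.1],[0,0,0]], turn=[0,0,0])

```text
time: 17.4
ee_pos: [0.5205, 0.2567, 0.1277]
eef_rot: [0.996, -0.091, -0.0, 0.0]
ft_force: [-0.1, 0.3, -1.7]
width: 0.0296
grip_force: 40.0
```

```bash
python3 pos.py
```

```text
cabframe mm -27.93 -0.39 z 0.1277 yaw -10.41 Fx,y,z -0.15 0.28 -1.67 t 17.4
```

Call:
step_arm(delta_pos=[[0,0,-0.1],[0,0,-0.1],[0,0,0]], turn=[0,0,0])

```text
time: 17.7
ee_pos: [0.5204, 0.2567, 0.1226]
eef_rot: [0.996, -0.091, -0.0, 0.0]
ft_force: [0.6, -0.3, -2.7]
width: 0.0299
grip_force: 40.0
```

Call:
step_arm(delta_pos=[[0,0,-0.05],[0,0,0]], turn=[0,0])

```text
time: 17.9
ee_pos: [0.5206, 0.2569, 0.1217]
eef_rot: [0.996, -0.091, -0.0, 0.0]
ft_force: [0.2, -0.3, -2.6]
width: 0.0297
grip_force: 40.0
```

Call:
step_arm(delta_pos=[[0,0,-0.04],[0,0,0]], turn=[0,0])

```text
time: 18.1
ee_pos: [0.5206, 0.2569, 0.1208]
eef_rot: [0.996, -0.091, -0.0, 0.0]
ft_force: [0.6, 0.4, -2.8]
width: 0.03
grip_force: 40.0
```

Call:
step_arm(delta_pos=[[0,0,-0.03],[0,0,0]], turn=[0,0])

```text
time: 18.3
ee_pos: [0.5207, 0.257, 0.1202]
eef_rot: [0.996, -0.091, 0.0, -0.0]
ft_force: [-0.6, -0.5, -0.9]
width: 0.0297
grip_force: 40.0
```

Call:
step_arm(delta_pos=[[0,0,-0.02],[0,0,0]], turn=[0,0])

```text
time: 18.5
ee_pos: [0.5207, 0.257, 0.1199]
eef_rot: [0.996, -0.091, 0.0, -0.0]
ft_force: [-1.5, -0.4, 2.2]
width: 0.0296
grip_force: 40.0
```

Call:
step_arm(delta_pos=[[0,0,-0.02],[0,0,0]], turn=[0,0])

```text
time: 18.7
ee_pos: [0.5208, 0.2571, 0.1197]
eef_rot: [0.996, -0.091, 0.0, 0.0]
ft_force: [-3.3, -1.2, 6.3]
width: 0.03
grip_force: 40.0
```

It's seated at z 0.120 with the stud carrying the load. I'll unload it a little and release gently.

Call:
step_arm(delta_pos=[[0,0,0.02],[0,0,0],[0,0,0],[0,0,0]], turn=[0,0,0,0], newtons=5)

```text
time: 19.1
ee_pos: [0.5208, 0.2573, 0.1198]
eef_rot: [0.996, -0.091, 0.0, -0.0]
ft_force: [-0.8, 1.6, 3.6]
width: 0.03
grip_force: 5.0
```

Call:
step_arm(delta_pos=[[0,0,0],[0,0,0],[0,0,0],[0,0,0],[0,0,0]], turn=[0,0,0,0,0], grip=0.5)

```text
time: 19.6
ee_pos: [0.5206, 0.2568, 0.1195]
eef_rot: [0.996, -0.091, -0.0, 0.0]
ft_force: [-0.4, 0.1, 0.8]
width: 0.0431
grip_force: 0.0
```

```bash
python3 pos.py; sed -i 's/"held"/"rel"/' held.py; python3 held.py
```

```text
cabframe mm -27.83 -0.29 z 0.1195 yaw -10.41 Fx,y,z -0.43 0.01 0.77 t 19.6
T [0.5206 0.2568 0.1195] yaw -10.41 F [-0.42  0.08  0.77] 0.0 0.04308181048595177
-0.012 581 ((-4.906833648681641, -1.1763648986816406), (19.85943603515625, 89.43846130371094), 1.0581597089767456) [-14.08186682   4.19000968] [-45.18203398  43.26857432] -0.002388057038446925
0.015 580 ((5.340223789215088, -1.1204166412353516), (8.762617111206055, 25.21663475036621), 1.302687168121338) [1.47044148 9.03477738] [-13.04027302  11.00811653] 0.02540567798283634
```

View pics/rel.png

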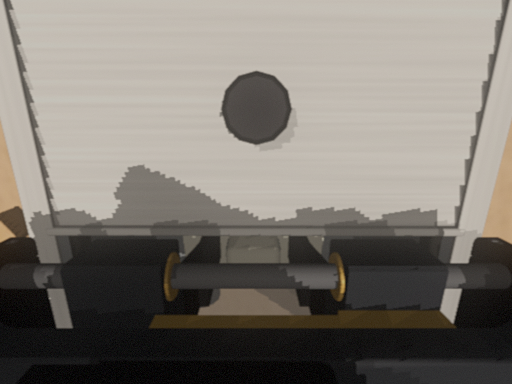

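Released: the cartridge has kept its height and hangs free, and the knob is at (257,108). Rising straight up.

Call:
step_arm(delta_pos=[[0,0,0.2],[0,0,0.4],[0,0,0.6],[0,0,0.8],[0,0,0.8],[0,0,0.8],[0,0,1],[0,0,1],[0,0,0.4],[0,0,0],[0,0,0]], turn=[0,0,0,0,0,0,0,0,0,0,0])

```text
time: 20.75
ee_pos: [0.5204, 0.2567, 0.2689]
eef_rot: [0.996, -0.091, -0.0, 0.0]
ft_force: [-0.7, -0.1, -0.4]
width: 0.0438
grip_force: 0.0
```

```bash
cat > chk.py <<'E'
from h import *
import sys
x=np.deg2rad(-10.52);X=np.array([np.cos(x),np.sin(x)]);Y=np.array([-X[1],X[0]])
for n in sys.argv[1:]:
    c=camera(n);w=cloud(c);e=w[...,:2]-[.548,.252];a=e@X*1e3;b=e@Y*1e3;z=w[...,2]
    v=c["image"].max(-1)
    for nm,lo,hi,m in(("bodytop",.108,.122,(a>-60)&(a<0)&(abs(b)<60)),("blocktop",.139,.149,(a>-50)&(a<0)&(abs(b)<25)),("knobtop",.180,.195,(abs(b)<25)&(a>-60)&(a<90)&(v<90))):
        m=m&(z>lo)&(z<hi)
        if m.sum()>5: print(n,nm,m.sum(),"a",np.percentile(a[m],[2,98]).round(1),"b",np.percentile(b[m],[2,98]).round(1),"z",np.median(z[m]).round(4),cv2.minAreaRect(np.c_[a[m],b[m]].astype(np.float32)))
E
python3 chk.py wrist scene side; python3 pos.py
```

```text
wrist bodytop 1833 a [-48.5 -12.4] b [-44.  43.] z 0.1171 ((-30.527124404907227, -0.53057861328125), (36.72385787963867, 89.83763885498047), 0.1390693485736847)
wrist blocktop 459 a [-35.5 -18.5] b [-14.7  14. ] z 0.1448 ((-26.927305221557617, -0.41611576080322266), (29.129432678222656, 17.445556640625), 89.96537017822266)
wrist knobtop 83 a [42.5 63. ] b [-12.    8.3] z 0.1847 ((52.514591217041016, -1.8252639770507812), (21.069913864135742, 20.36471939086914), 0.9978159666061401)
scene bodytop 580 a [-50.6  -4.4] b [-50.7  51.5] z 0.1176 ((-27.60435676574707, -0.04451751708984375), (48.91603469848633, 119.016845703125), 0.09923823922872543)
scene blocktop 88 a [-38.2 -20.7] b [-13.6  14.4] z 0.145 ((-28.84700584411621, 0.2804889678955078), (30.566499710083008, 18.801549911499023), 89.60212707519531)
scene knobtop 15 a [40.9 51.4] b [0.2 9.4] z 0.1835 ((45.62706756591797, 5.862879276275635), (15.164510726928711, 3.9101033210754395), 37.57933044433594)
side bodytop 356 a [-50.5  -4.7] b [-44.9  36.7] z 0.1175 ((-27.78044891357422, -9.403377532958984), (99.73404693603516, 48.73122787475586), 89.65809631347656)
side blocktop 81 a [-37.5 -21. ] b [-11.6  16.9] z 0.1442 ((-28.772907257080078, 2.880186080932617), (30.781503677368164, 17.965099334716797), 89.20602416992188)
side knobtop 46 a [40.4 56.6] b [-6.  11.3] z 0.1846 ((49.25201416015625, 2.660816192626953), (17.637592315673828, 18.40570640563965), 33.65318298339844)
cabframe mm -28.11 -0.61 z 0.2684 yaw -10.4 Fx,y,z 0.19 0.31 -0.93 t 20.9
```

The cartridge hangs with its body top at z 0.117, so its middle is at 0.0885 as wanted, square to the plate. The knob is at cabinet-frame x of about 52.7 mm. Next I'll pinch the knob.

Call:
step_arm(delta_pos=[[0.8,-0.15,0],[0.8,-0.15,0],[0.8,-0.15,0],[0.78,-0.14,0],[0,0,-0.8],[0,0,-0.8],[0,0,-0.8],[0,0,-0.8],[0,0,-0.7],[0,0,0],[0,0,0]], turn=[0,0,0,0,0,0,0,0,0,0,0])

```text
time: 22.0
ee_pos: [0.5999, 0.2421, 0.1719]
eef_rot: [0.996, -0.091, -0.0, 0.0]
ft_force: [-0.0, 0.2, 1.7]
width: 0.0439
grip_force: 0.0
```

```bash
python3 pos.py; python3 chk.py scene
```

```text
cabframe mm 52.86 -0.24 z 0.1719 yaw -10.4 Fx,y,z -0.05 0.16 1.67 t 22.0
scene bodytop 584 a [-50.7  -4.4] b [-47.8  50.2] z 0.1175 ((-27.33028793334961, -0.3677711486816406), (48.898983001708984, 118.95148468017578), 0.08076730370521545)
scene blocktop 89 a [-37.8 -20.7] b [-13.5  14.4] z 0.1446 ((-29.138357162475586, -0.04462242126464844), (17.570632934570312, 29.861974716186523), 1.126981258392334)
scene knobtop 75 a [40.6 59.9] b [-24.1  22.9] z 0.1853 ((50.17544174194336, -0.31336021423339844), (20.7535400390625, 48.19198226928711), 1.8433271646499634)
```

Call:
step_arm(delta_pos=[[0,0,-0.1],[0,0,0],[0,0,0],[0,0,0],[0,0,0],[0,0,0],[0,0,0]], turn=[0,0,0,0,0,0,0], grip=1, newtons=12)

```text
time: 22.75
ee_pos: [0.6002, 0.2416, 0.1699]
eef_rot: [0.996, -0.091, 0.0, 0.0]
ft_force: [-2.4, -4.8, 5.9]
width: 0.0223
grip_force: 12.0
```

Call:
step_arm(delta_pos=[[-0.3,0.055,0],[-0.4,0.074,0],[-0.4,0.074,0],[-0.4,0.074,0],[-0.4,0.074,0],[-0.4,0.074,0],[-0.4,0.074,0],[-0.4,0.074,0],[0,0,0]], turn=[0,0,0,0,0,0,0,0,0])

```text
time: 23.65
ee_pos: [0.5209, 0.2563, 0.1698]
eef_rot: [0.996, -0.09, -0.0, 0.001]
ft_force: [-2.6, -5.3, 5.5]
width: 0.0225
grip_force: 12.0
```

```bash
python3 pos.py
```

```text
cabframe mm -27.38 -0.75 z 0.1698 yaw -10.35 Fx,y,z -1.58 -5.73 5.5 t 23.65
```

Call:
step_arm(delta_pos=[[-0.2,0.037,0],[-0.2,0.037,0],[0,0,0]], turn=[0,0,0])

```text
time: 23.95
ee_pos: [0.5116, 0.258, 0.1698]
eef_rot: [0.996, -0.091, 0.0, 0.001]
ft_force: [-2.5, -5.9, 6.4]
width: 0.0224
grip_force: 12.0
```

Call:
step_arm(delta_pos=[[-0.08,0.015,0],[-0.08,0.015,0],[0,0,0]], turn=[0,0,0])

```text
time: 24.25
ee_pos: [0.5082, 0.2586, 0.1698]
eef_rot: [0.996, -0.091, 0.0, 0.001]
ft_force: [0.4, -6.4, 6.5]
width: 0.0225
grip_force: 12.0
```

```bash
python3 pos.py
```

```text
cabframe mm -40.35 -0.74 z 0.1698 yaw -10.41 Fx,y,z 1.61 -6.25 6.51 t 24.25
```

Call:
step_arm(delta_pos=[[-0.08,0.015,0],[0,0,0]], turn=[0,0])

```text
time: 24.45
ee_pos: [0.508, 0.2586, 0.1699]
eef_rot: [0.996, -0.091, 0.002, 0.0]
ft_force: [8.4, -4.0, 0.8]
width: 0.0226
grip_force: 12.0
```

Call:
step_arm(delta_pos=[[-0.08,0.015,0],[0,0,0]], turn=[0,0])

```text
time: 24.65
ee_pos: [0.5073, 0.2588, 0.1699]
eef_rot: [0.996, -0.092, 0.003, -0.0]
ft_force: [14.1, -3.7, -3.4]
width: 0.0225
grip_force: 12.0
```

```bash
python3 pos.py
```

```text
cabframe mm -41.3 -0.74 z 0.1699 yaw -10.52 Fx,y,z 14.54 -1.11 -3.42 t 24.65
```

The shutter has reached its end stop at -41 mm. I'll relieve the push slightly, open, rise and check.

Call:
step_arm(delta_pos=[[0.06,-0.011,0],[0,0,0],[0,0,0],[0,0,0],[0,0,0],[0,0,0],[0,0,0]], turn=[0,0,0,0,0,0,0], grip=0.45)

```text
time: 25.35
ee_pos: [0.506, 0.2596, 0.1695]
eef_rot: [0.996, -0.091, -0.0, 0.0]
ft_force: [-0.1, -0.8, 0.2]
width: 0.0475
grip_force: 0.0
```

Call:
step_arm(delta_pos=[[0,0,0.4],[0,0,0.8],[0,0,1],[0,0,1],[0,0,1],[0,0,1],[-0.5,0,1],[-0.5,0,0.4],[0,0,0],[0,0,0]], turn=[0,0,0,0,0,0,0,0,0,0])

```text
time: 26.35
ee_pos: [0.4814, 0.2593, 0.3347]
eef_rot: [0.996, -0.091, 0.0, 0.0]
ft_force: [-0.8, -0.3, -0.6]
width: 0.0478
grip_force: 0.0
```

```bash
python3 chk.py wrist scene side; python3 pos.py; python3 - <<'E'
from h import *
a=camera("scene");b=camera("side")
r=lambda i,x,y,w,h:cv2.resize(i[y:y+h,x:x+w],(400,300),interpolation=cv2.INTER_CUBIC)
cv2.imwrite("pics/fin.png",np.hstack([r(a["image"],160,170,160,120),r(b["image"],180,165,160,120)])[...,::-1])
E
```

```text
wrist knobtop 307 a [-50.4 -30.4] b [-12.1   8. ] z 0.1853 ((-40.09688949584961, -2.538315773010254), (21.69011688232422, 21.409465789794922), 86.43433380126953)
scene knobtop 61 a [-53.7 -34.4] b [-8.1  8.8] z 0.1854 ((-43.533119201660156, 0.39287757873535156), (21.543010711669922, 15.813905715942383), 49.76231384277344)
side knobtop 56 a [-52.6 -35.5] b [-5.5 12.2] z 0.1853 ((-43.83952713012695, 3.4218087196350098), (18.267349243164062, 19.021326065063477), 78.84400939941406)
cabframe mm -66.73 -5.22 z 0.3337 yaw -10.44 Fx,y,z 0.53 0.39 0.2 t 26.5
```

View pics/fin.png

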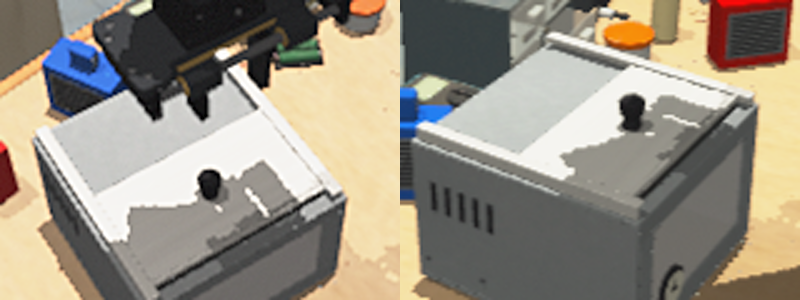

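The final view shows the shutter shut, with the knob at -40.1 mm against a hatch middle of -40.9 mm, and the arm clear of everything. Handing in.

```bash
python3 -c "
from bench import *
print(close_job())"
```

```text
the job is handed in; nothing more can be done
None
```

I handed the job in at about 26.5 s: the cartridge hangs seated on the stud, the shutter is shut against its end stop, and the arm is clear; no verdict came back from the hand-in.

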